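Dry-lay a power supply on its chassis plate

TASK

Trial-lay the power supply parts in a row on the bare aluminium chassis plate, one on each of its three scribed crosses, centred and upright: the transformer on the cross next to the mains filter, the finned heat sink on the cross next to the terminal strip, and the taller capacitor on the middle cross between them. Then lay the fan flat on top of the heat sink, centred on it. Keep the transformer and heat sink square to the plate and the fan square to the heat sink, and leave the short capacitor alone where it stands.

Things in the scene. Friction and masses are not known exactly. Their poses are not given: they have to be found in the camera images.
- plate: Bare aluminium chassis plate lying fixed on the bench, 130 mm (its x) by 320 mm (its y), 4 mm thick; origin at the centre of its underside, z up. Three dark scribed crosses mark its top on the long centre line, at plate y = -70, 0 and +70 mm (x = 0). Mains filter and terminal strip are fixed on it at opposite ends; which end has which changes.
- filter: Mains filter: steel-cased block fixed at one end of the plate, 60 mm across the plate (x), 30 mm along it (y), 30 mm high, with three dark-backed brass tabs rising 8 mm more from its top; origin at the centre of its underside, on the plate's top at plate y = +142 or -142 mm, x = 0; axes parallel to the plate's. The nearest cross is 72 mm from it.
- strip: Terminal strip: low black barrier strip with two rows of six brass screws, fixed at the other end of the plate, 90 mm across the plate (x), 24 mm along it (y), 20 mm high; origin at the centre of its underside, on the plate's top at plate y = -142 or +142 mm, x = 0; axes parallel to the plate's. The nearest cross is 72 mm from it.
- transformer_center (a point): Centre, half-way up, of the loose transformer: dark laminated iron core 48 mm (x) by 24 mm (y) by 40 mm high with a copper-coloured coil 30 mm (x) by 40 mm (y) through it, standing on the bench; z up; about 0.3 kg. Its x faces are flat and can be gripped 48 mm apart.
- heatsink_center (a point): Centre, half-way up, of the loose aluminium heat sink: 54 by 54 mm, 32 mm high, eight upright fins on a 6 mm base, fins run along its y and stand side by side along x; z up; about 0.12 kg. The outer fins' faces are 54 mm apart along x.
- capacitor_center (a point): Centre, half-way up, of the taller capacitor: loose grey upright can, 35 mm diameter, 50 mm high, aluminium top with a cross groove; z up; about 0.07 kg.
- fan_center (a point): Centre, half-way up, of the loose square black cooling fan lying flat: 50 by 50 mm, 20 mm high, pale hub disc facing up; x and y along its sides, z up; about 0.04 kg. Its frame is rigid and can be gripped across x or y.
- short_cap_center (a point): Centre, half-way up, of the short capacitor that is not part of the job: grey upright can, 28 mm diameter, 24 mm high; z up.

How it is judged (in metres and radians):
At the end, for the whole second after the job is handed in: Transformer (by the filter), heat sink (by the strip), taller capacitor (middle) upright on the plate within 12 mm of their crosses; fan flat on the heat sink, centres within 10 mm; transformer and heat sink square to the plate, fan to the heat sink, within 0.2 rad; all released and still (x of transformer_center in the frame of plate between -0.012 and 0.012 m and horizontal distance between transformer_center and filter between 0.06 and 0.084 m and horizontal distance between transformer_center and strip below 0.24 m and z of transformer_center in the frame of plate between 0.02 and 0.028 m and angle between each of transformer_center, heatsink_center, capacitor_center, fan_center's own z axis and vertical below 0.1 rad and (angle between the x axis of transformer_center and the x axis of plate, either way round below 0.2 rad or angle between the x axis of transformer_center and the y axis of plate, either way round below 0.2 rad) and x of heatsink_center in the frame of plate between -0.012 and 0.012 m and horizontal distance between heatsink_center and strip between 0.06 and 0.084 m and horizontal distance between heatsink_center and filter below 0.24 m and z of heatsink_center in the frame of plate between 0.016 and 0.024 m and (angle between the x axis of heatsink_center and the x axis of plate, either way round below 0.2 rad or angle between the x axis of heatsink_center and the y axis of plate, either way round below 0.2 rad) and x of capacitor_center in the frame of plate between -0.012 and 0.012 m and y of capacitor_center in the frame of plate between -0.012 and 0.012 m and z of capacitor_center in the frame of plate between 0.025 and 0.033 m and horizontal distance between fan_center and heatsink_center below 0.01 m and z of fan_center in the frame of heatsink_center between 0.022 and 0.03 m and (angle between the x axis of fan_center and the x axis of heatsink_center, either way round below 0.2 rad or angle between the x axis of fan_center and the y axis of heatsink_center, either way round below 0.2 rad) and linear speed of each of transformer, heatsink, capacitor, fan below 0.02 m/s); the robot touches nothing.
It fails at once if the short capacitor is moved more than 20 mm (distance of short_cap_center from where it was at the start of the episode above 0.02 m).
It also fails if it takes over 99 s, if anything falls off the work surface, if the arm or the gripper's body presses on something with over 40 N, if the wrist force passes 120 N, or if a joint passes its speed limit or range.

ROBOT

A 6-joint arm with a two-finger parallel gripper is mounted at the origin on the work surface. World frame = base frame: x ahead of the robot, y to its left, z up, the work surface at z = 0. Lengths are in mm, angles in rad, forces in N, time in s.
With the tool pointing down it reaches from about 400 to 825 mm from the base axis. Payload 7 kg.
Tool frame: the origin (TCP) lies at the very end of the fingers, on their centre line; the grasp point (between the pads) lies 19 mm behind it; z points along the fingers, y is the line along which they close (so a half turn about z gives the same grasp; the last joint's range is limited). The gripper opens to 88 mm and grips with 3 to 60 N. Pads are 19 mm wide; open, the fingers measure 130 mm over their backs; the gripper's body (78 mm by 193 mm) begins 47 mm behind the grasp point.
Start: joints at [-1.039, 0.359, 0.012, 0, -1.224, -0.288], TCP at [162.914, -655.022, 226.561] pointing down, gripper open.
Joint ranges: [-3.07, 3.07], [-1.43, 2.12], [-1.02, 1.25], [-3.03, 1.67], [-3.05, -0], [-3.03, 3.03]. Speed limits (rad/s): [2.39, 2.39, 3.01, 3.14, 3.14, 3.14].

INTERFACE

Orientations are given as a unit quaternion [x, y, z, w].
In Python, from plant import bot gives the robot as it stands. Calls block until the motion is done:
- bot.move_ptp(position, orientation): joint-space move of the TCP to a pose.
- bot.line_to(position, velocity=150, ori=None): straight line of the TCP; ori=None keeps the orientation; velocity is the mean speed in mm/s.
- bot.move_joints(angles): joint-space move.
- bot.move_gripper(opening, force=None): finger opening in mm; force is the grip in N (None keeps the last); returns when the fingers have stopped.
- bot.pause(seconds).
- bot.solve_ik(position, orientation): joint angles nearest the present ones, or None.
- bot.read_state(): the state.
- bot.camera(name): name is "scene" or "top" or "wrist"; returns the picture (384x512x3 uint8, red, green, blue); there is no depth.
- bot.get_calibration(name): a dict with "fx", "fy", "cx", "cy" (pixels), "view" (4x4, takes a point from world to camera coordinates); the wrist camera has in their place "T_tool_cam" (4x4, takes a point from camera to tool coordinates, whose origin is the TCP and whose axes are the flange's). Camera axes: x right, y up, looking along -z (the intrinsics and any distortion apply to the point x, -y, -z); pixel columns grow to the right and rows downward; lengths in mm; the calibration is good to about 2 mm. A picture is of the moment at which its call begins: read the wrist's pose just before it. get_calibration takes no time and is no camera call.
A pose or a line that the arm cannot do raises bot.Unreachable and nothing moves.
- bot.close_job(): hands the job in; it is judged then, once.
The state is a dict: "t": time; "joint_pos": joint angles; "qvel": joint speeds; "tau": joint torques, N m; "tcp_pos": TCP position; "eef_rot": TCP orientation; "contact_force": force on the tool from outside, world axes, zero at the start; "moment": the same for the moment, N m; "width": finger opening in mm; "finger_force": force on a finger pad.
Only numpy, scipy, OpenCV 4.12 (cv2) and the standard library are available. Lean on these libraries where they do the work, as an engineer would, in place of code of your own. Each camera call takes 0.05 s, during which the arm holds its last target. There are 200 camera calls.

## Working session

There is one attempt and no reset: what is moved stays moved. The work goes in short steps, each a Python script; the robot and the scene stay as the last script left them, time stands still between calls to the robot, and variables do not carry over. Pictures are saved under pics/ and viewed, at most 14 in all, crops included, and the job is handed in when it is done.

```bash
mkdir -p pics; ls; python3 - <<'E'
from plant import bot
import cv2,numpy as np
for n in ["scene","top"]:
    cv2.imwrite(f"pics/{n}0.png",bot.camera(n)[:,:,::-1]); print(n,bot.get_calibration(n))
print(bot.get_calibration("wrist")); print(bot.read_state())
E
```

```text
pics
scene {'fx': 431.97222645738844, 'fy': 431.97222645738844, 'cx': 245.3358928198318, 'cy': 197.5398828335183, 'view': array([[ 1.38097422e-01,  9.90100369e-01,  2.51070101e-02,
        -7.43552975e+01],
       [-5.22247817e-01,  5.12561003e-02,  8.51252037e-01,
         2.16449747e+02],
       [ 8.41538068e-01, -1.30667793e-01,  5.24156091e-01,
        -1.47421749e+03],
       [ 0.00000000e+00,  0.00000000e+00,  0.00000000e+00,
         1.00000000e+00]])}
top {'fx': 359.73657353378786, 'fy': 359.73657353378786, 'cx': 256.4445716049867, 'cy': 191.10235562369016, 'view': array([[-1.67831271e-02, -9.99049273e-01, -4.02352621e-02,
         2.51500928e+01],
       [ 9.93916135e-01, -2.10508328e-02,  1.08109109e-01,
        -5.36173192e+02],
       [-1.08853313e-01, -3.81760672e-02,  9.93324491e-01,
        -8.31363064e+02],
       [ 0.00000000e+00,  0.00000000e+00,  0.00000000e+00,
         1.00000000e+00]])}
{'fx': 288.81872755995545, 'fy': 288.81872755995545, 'cx': 254.60473990960176, 'cy': 191.5993788758929, 'T_tool_cam': array([[ 1.83686672e-04,  9.67271455e-01,  2.53743765e-01,
 
[... 274 characters left out ...]
+00]])}
{'t': 0.1, 'joint_pos': array([-1.03891132e+00,  3.59284690e-01,  1.11921036e-02, -2.87613234e-04,
       -1.22409271e+00, -2.88116989e-01]), 'qvel': array([-0.00086941, -0.00333963,  0.00419412,  0.0014683 ,  0.00033621,
       -0.00209233]), 'tau': array([-1.53682882e-03, -5.84163272e+01,  2.93750292e+01,  7.01561943e+00,
        1.01569746e-02, -5.12647239e-05]), 'tcp_pos': array([ 162.80353066, -654.64772368,  225.75803315]), 'eef_rot': array([-1.21533827e-01,  9.92587038e-01,  6.90823147e-04, -1.52818891e-04]), 'contact_force': array([ 0.89604367, -0.02970879, -1.029051  ]), 'moment': array([-0.00516075,  0.06257782, -0.0179808 ]), 'finger_force': 0.0, 'width': 87.4665128637109}
```

View pics/top0.png

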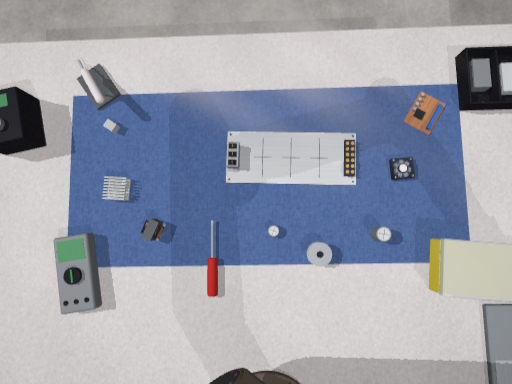

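View pics/scene0.png

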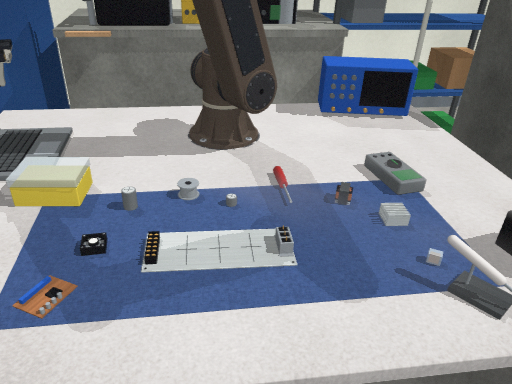

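The top view shows the filter at (232,155), the strip at (350,158), and the crosses at x≈262, 290 and 319. The heat sink is at (116,188), the transformer at (153,230), the fan at (403,168), the tall capacitor at (384,234) and the short one at (274,231). The scene view agrees.

```bash
cat > h.py <<'E'
from plant import bot
import cv2, numpy as np
from scipy.spatial.transform import Rotation as R
def ray(K,Rwc,c,px,z):
    px=np.atleast_2d(np.asarray(px,float))
    d=np.c_[(px[:,0]-K['cx'])/K['fx'],-(px[:,1]-K['cy'])/K['fy'],-np.ones(len(px))]@Rwc.T
    return c+d*((z-c[2])/d[:,2])[:,None]
def cast_top(px,z,n="top"):
    K=bot.get_calibration(n);V=K['view'];return ray(K,V[:3,:3].T,-V[:3,:3].T@V[:3,3],px,z)
def wpose(): s=bot.read_state(); return np.r_[s['tcp_pos'],s['eef_rot']]
def cast_wrist(p,px,z):
    K=bot.get_calibration("wrist");T=K['T_tool_cam'];Rt=R.from_quat(p[3:]).as_matrix()
    return ray(K,Rt@T[:3,:3],p[:3]+Rt@T[:3,3],px,z)
def down(yaw):   # quaternion, tool y (closing line) along world angle yaw
    a=(yaw+np.pi/2)/2; return np.array([np.cos(a),np.sin(a),0,0])
def snap(name):
    p=wpose(); im=bot.camera("wrist"); np.save(f"pics/{name}.npy",p); cv2.imwrite(f"pics/{name}.png",im[:,:,::-1]); return p
E
python3 - <<'E'
from h import *
np.set_printoptions(precision=1,suppress=True)
for n,px,z in [("sink",(116,188),32),("trafo",(153,230),40),("cap",(384,234),50),("fan",(403,168),20),("short",(274,231),24),("c1",(262,157),4),("c2",(290.5,158),4),("c3",(319,158),4)]:
    print(n,cast_top(px,z)[0])
q=wpose()[3:]; print(R.from_quat(q).as_matrix())
# hover above plate centre with image 'long' axis along y
c=cast_top((290.5,158),4)[0]; 
for yaw in (np.pi/2,-np.pi/2,0,np.pi):
    print(yaw,bot.solve_ik([c[0],c[1],280],down(yaw)))
E
```

```text
sink [551.1 355.8  32. ]
trafo [448.1 260.8  40. ]
cap [ 430.1 -274.4   50. ]
fan [ 585.9 -337.1   20. ]
short [441.  -24.9  24. ]
c1 [624.4   0.7   4. ]
c2 [620.1 -70.    4. ]
c3 [ 618.4 -140.2    4. ]
[[-1.  -0.2 -0. ]
 [-0.2  1.   0. ]
 [ 0.   0.  -1. ]]
1.5707963267948966 [ 0.2  0.2 -0.   0.  -1.3 -1.8]
-1.5707963267948966 [ 0.2  0.2 -0.   0.  -1.3  1.4]
0 [ 0.2  0.2 -0.   0.  -1.3  2.9]
3.141592653589793 [ 0.2  0.2 -0.   0.  -1.3 -0.2]
```

```bash
python3 - <<'E'
from h import *
for n,c in [("w_fc",(508,-305,150)),("w_pl",(620,-70,150)),("w_ts",(500,308,150))]:
    bot.move_ptp(c,down(-np.pi/2)); bot.pause(.2); print(snap(n))
print(bot.read_state()['t'])
a=[cv2.imread(f"pics/{n}.png") for n in ("w_fc","w_pl","w_ts")]
o=np.zeros((600,800,3),np.uint8)
for k,i in enumerate(a):
    o[(k//2)*300:(k//2)*300+300,(k%2)*400:(k%2)*400+400]=cv2.resize(i,(400,300),interpolation=cv2.INTER_AREA)
cv2.imwrite("pics/m.png",o)
E
```

```text
[ 5.07738002e+02 -3.05584099e+02  1.50045287e+02  9.99999747e-01
 -7.09558012e-04  4.04214794e-05  2.07301482e-05]
[ 6.19650867e+02 -7.14116629e+01  1.50141859e+02  9.99999531e-01
 -9.68129462e-04  3.94887566e-05 -7.16215954e-06]
[ 5.00530191e+02  3.07124233e+02  1.49958195e+02  9.99999721e-01
 -7.44238852e-04 -2.27903966e-05  5.65881871e-05]
5.15
```

View pics/m.png

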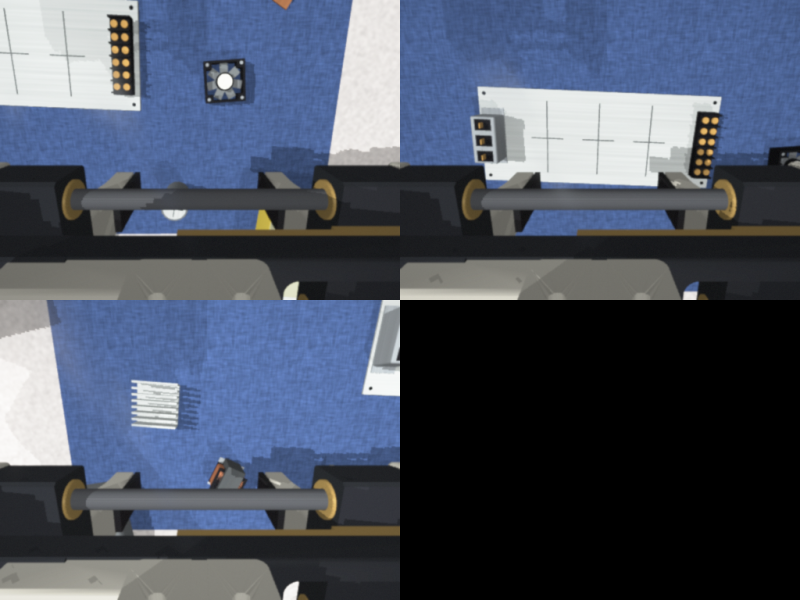

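The montage shows the plate and its crosses, with the fan at about (225,81) and the sink at about (155,405). The gripper half hides the transformer and capacitor, so I'll take offset views of those two and crop them all together.

```bash
python3 - <<'E'
from h import *
bot.move_ptp((365,270,150),down(-np.pi/2)); bot.pause(.2); print(snap("w_t")); print(bot.read_state()['t'])
def crop(n,x,y,w,h,s): return cv2.resize(cv2.imread(f"pics/{n}.png")[y:y+h,x:x+w],None,fx=s,fy=s,interpolation=cv2.INTER_CUBIC)
o=np.zeros((600,800,3),np.uint8)
o[:250,:600]=crop("w_pl",150,110,240,100,2.5)
o[300:600,:300]=crop("w_ts",150,80,100,100,3)
o[300:600,300:600]=crop("w_t",200,80,100,100,3)
o[0:200,600:800]=crop("w_fc",250,65,80,80,2.5)
o[300:450,600:]=cv2.resize(cv2.imread("pics/w_t.png"),(200,150))
cv2.imwrite("pics/m2.png",o)
E
```

```text
[ 3.65675592e+02  2.70340284e+02  1.49895222e+02  9.99999927e-01
 -3.73220732e-04  6.83317298e-06  8.26341174e-05]
6.0167
```

View pics/m2.png

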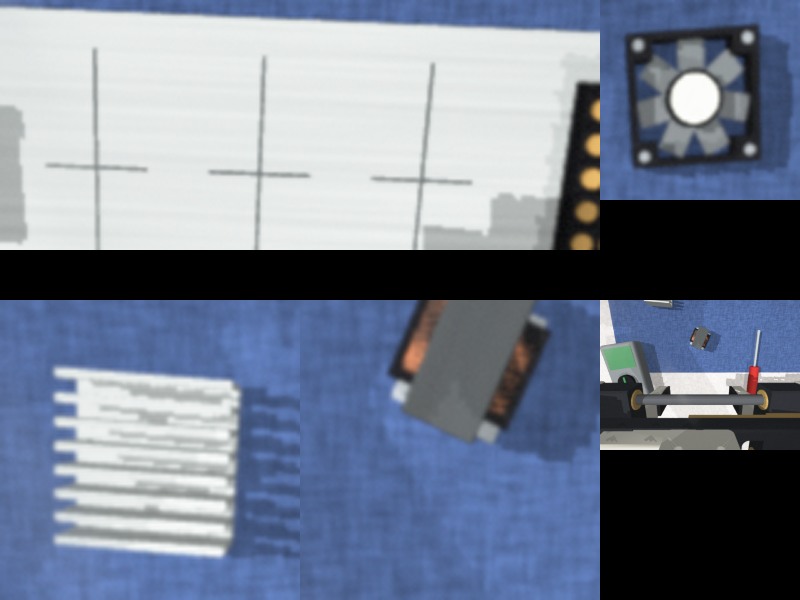

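```bash
python3 - <<'E'
from h import *
o=cv2.resize(cv2.imread("pics/w_t.png")[50:140,215:305],None,fx=6,fy=6,interpolation=cv2.INTER_CUBIC)
cv2.imwrite("pics/m3.png",o)
np.set_printoptions(precision=2,suppress=True)
L=lambda n:np.load(f"pics/{n}.npy")
C=cast_wrist(L("w_pl"),[(188.8,177.2),(254,179.6),(318.6,182.2)],4); print(C)
s=np.array([(55,369),(224,380),(224,556),(55,545)])/3.+np.array([150,-20]); S=cast_wrist(L("w_ts"),s,32); print(S,S.mean(0))
f=(np.array([(627,36),(756,26),(758,160),(635,167)])-[600,0])/2.5+[250,65]; F=cast_wrist(L("w_fc"),f,20); print(F,F.mean(0))
E
```

```text
[[ 623.86   -1.63    4.  ]
 [ 621.1   -71.64    4.  ]
 [ 618.11 -141.31    4.  ]]
[[579.76 384.96  32.  ]
 [576.47 333.58  32.  ]
 [522.19 335.07  32.  ]
 [525.82 389.1   32.  ]] [551.06 360.68  32.  ]
[[ 608.51 -312.38   20.  ]
 [ 611.95 -360.48   20.  ]
 [ 563.06 -363.67   20.  ]
 [ 560.44 -315.71   20.  ]] [ 585.99 -338.06   20.  ]
```

View pics/m3.png

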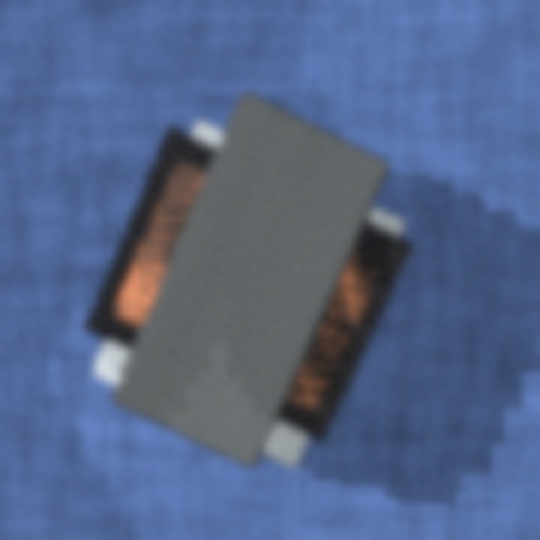

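The transformer core's top corners are at (245,95), (385,162), (258,465) and (118,400) in the crop. Picking it first.

```bash
cat >> h.py <<'E'
PY=np.pi-0.041   # closing line along plate x
CR=np.array([[623.9,-1.6],[621.1,-71.6],[618.1,-141.3]])
def near(yaw): return PY+(yaw-PY+np.pi/2)%np.pi-np.pi/2
def pick(xy,yaw,z,force,op=87,up=120):
    q=down(near(yaw)); bot.move_gripper(op)
    bot.move_ptp([*xy,up],q); bot.line_to([*xy,z+15],150); bot.line_to([*xy,z],50); bot.pause(.2)
    bot.move_gripper(0,force); bot.pause(.2); s=bot.read_state(); print("grip",s['width'],s['finger_force'],s['tcp_pos'])
    bot.line_to([*xy,up],120); s=bot.read_state(); print("lift",s['width'],s['finger_force'],s['t'])
def place(xy,z,yaw=PY,up=130):
    bot.move_ptp([*xy,up],down(yaw)); bot.pause(.2); bot.line_to([*xy,z+12],120); bot.line_to([*xy,z],30); bot.pause(.4)
    s=bot.read_state(); print("set",s['tcp_pos'],s['contact_force'])
    bot.move_gripper(87); bot.pause(.2); bot.line_to([*xy,up],120); print(bot.read_state()['t'])
E
python3 - <<'E'
from h import *
T=cast_wrist(np.load("pics/w_t.npy"),np.array([(245,95),(385,162),(258,465),(118,400)])/6.+[215,50],40)
d=(T[0]+T[1]-T[2]-T[3])/2; yaw=np.arctan2(d[1],d[0]); c=T.mean(0)[:2]
print(T,c,yaw,np.linalg.norm(d),bot.solve_ik([*c,120],down(near(yaw))))
pick(c,yaw,12,35)
E
```

```text
[[475.06241917 268.330751    40.        ]
 [466.05481408 248.06804644  40.        ]
 [423.23316829 266.34202987  40.        ]
 [432.74181074 287.30253509  40.        ]] [449.27305307 267.5108406 ] -0.4123713169337844 46.466252951867524 [ 0.91263184  0.20803014 -0.46610232  0.         -0.89666386 -1.32500315]
grip 47.90870060851536 34.86558258533478 [449.26421809 267.51926137  11.99638285]
lift 47.84895742538329 34.87019956111908 11.2167
```

```bash
python3 - <<'E'
from h import *
place(CR[0],16.6)
pick((551.1,360.7),np.pi-0.065,6,25)
place(CR[2],10.6)
# look at capacitor: camera ahead of tool
bot.move_ptp((345,-285,150),down(-np.pi/2)); bot.pause(.2); snap("w_c")
cv2.imwrite("pics/top1.png",bot.camera("top")[100:260,180:400,::-1]); print(bot.read_state()['t'])
o=np.zeros((600,800,3),np.uint8)
o[:384,:512]=cv2.imread("pics/w_c.png"); t=cv2.resize(cv2.imread("pics/top1.png"),None,fx=1.3,fy=1.3); o[390:390+t.shape[0],:t.shape[1]]=t
cv2.imwrite("pics/m4.png",o)
E
```

```text
set [623.90660731  -1.59615862  16.62983425] [-0.08084948  0.78115165 -3.31944226]
16.7083
grip 53.818844658201975 24.973121881484985 [551.1513648  360.70715878   6.04771608]
lift 53.817504228314434 24.973967671394348 21.7083
set [ 618.1167017  -141.30281894   10.64712647] [-0.18602408 -0.13775404 -1.87723521]
27.85
29.8417
```

View pics/m4.png

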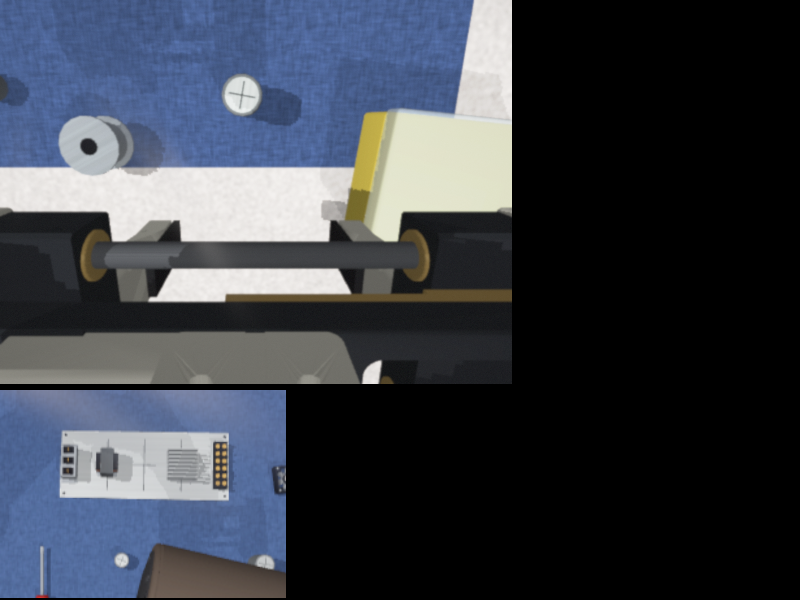

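The capacitor top is at (242.5,95.5). The transformer and sink are standing on their crosses. Next I'll place the capacitor, then check.

```bash
python3 - <<'E'
from h import *
c=cast_wrist(np.load("pics/w_c.npy"),[(242.5,95.5)],50)[0,:2]; print(c)
pick(c,np.pi,20,15,up=130)
place(CR[1],24.6,up=140)
bot.move_ptp((545,-90,160),down(-np.pi/2)); bot.pause(.2); snap("w_pl2"); print(bot.read_state()['t'])
cv2.imwrite("pics/m5.png",cv2.resize(cv2.imread("pics/w_pl2.png")[30:210,120:400],None,fx=2.8,fy=2.8,interpolation=cv2.INTER_CUBIC))
E
```

```text
[ 429.73077748 -275.47519423]
grip 34.298914084311605 14.9997762341809 [ 429.75920271 -275.48686536   19.98957455]
lift 34.337559223625895 14.999751608847873 35.0917
set [621.11747967 -71.57789358  24.64491036] [ 0.13043095 -0.25532798 -0.2175366 ]
40.65
42.3333
```

View pics/m5.png

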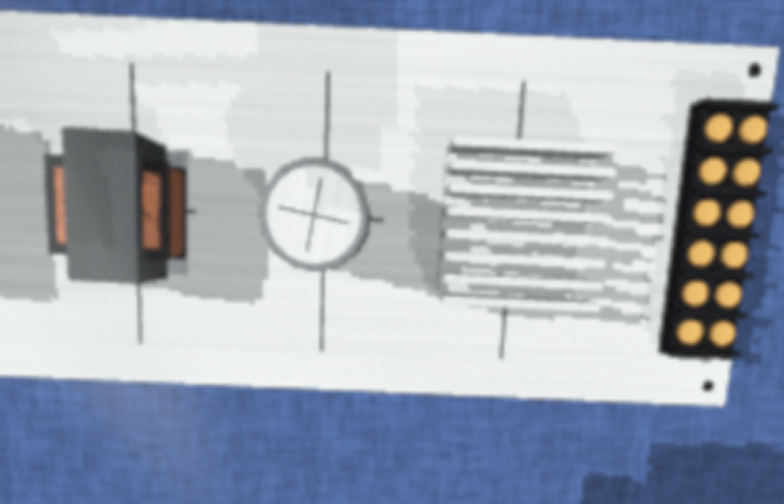

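```bash
python3 - <<'E'
from h import *
p=np.load("pics/w_pl2.npy"); f=lambda x,z:cast_wrist(p,np.array([x])/2.8+[120,30],z)[0,:2]
a=-0.041; M=np.array([[np.cos(a),np.sin(a)],[-np.sin(a),np.cos(a)]])
for n,x,z,c in [("t",(101,206),44,0),("c",(317,213),54,1),("s",(530,225),36,2)]: print(n,f(x,z),M@(f(x,z)-CR[c]))
E
```

```text
t [623.62380018  -1.502765  ] [-0.27995322  0.08583226]
c [621.10583053 -72.14529652] [ 0.02817653 -0.54459928]
s [ 617.80620949 -142.22888943] [-0.25546982 -0.94015085]
```

All three parts are within 1 mm of their crosses. Now the fan.

```bash
python3 - <<'E'
from h import *
pick((586,-338.1),np.pi+0.067,3,12)
place((617.9,-142),39.7,up=150)
bot.move_ptp((545,-90,190),down(-np.pi/2)); bot.pause(.3); snap("w_pl3"); print(bot.read_state()['t'])
cv2.imwrite("pics/m6.png",cv2.resize(cv2.imread("pics/w_pl3.png")[30:210,120:400],None,fx=2.8,fy=2.8,interpolation=cv2.INTER_CUBIC))
E
```

```text
grip 49.64521203947451 12.000015377998352 [ 585.99747036 -338.11534101    3.01599846]
lift 49.59901316176745 11.99999749660492 47.05
set [ 617.92595303 -142.01293196   39.74445457] [-0.18513587  0.08145338 -0.60339246]
52.0667
53.7583
```

View pics/m6.png

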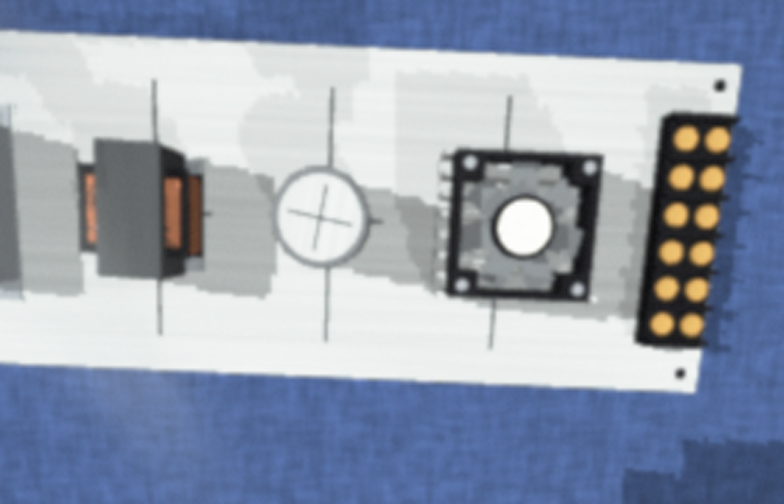

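The fan lies flat and square on the sink, with its hub at about (524,227), and the other parts haven't moved. Handing in.

```bash
python3 - <<'E'
from h import *
print(cast_wrist(np.load("pics/w_pl3.npy"),np.array([(524,227)])/2.8+[120,30],56))
print(bot.close_job())
E
```

```text
[[ 617.28117788 -142.12389969   56.        ]]
the job is handed in; nothing more can be done
None
```

The job is handed in at about 54 s of the 99 s limit: the wrist camera shows the transformer, capacitor and heat sink within about 1 mm of their crosses and the fan flat on the heat sink within about 1 mm of its centre; the arm never went near the short capacitor, and no verdict came back.

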